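# Sweep the loose tape rolls into the catch tray

## Robot

A 6-joint arm with a two-finger parallel gripper is mounted at the origin on the work surface. World frame = base frame: x ahead of the robot, y to its left, z up, the work surface at z = 0. Lengths are in m, angles in rad, forces in N, time in s.
With the tool pointing down it reaches from about 0.225 to 0.875 m from the base axis. Payload 3.4 kg.
Tool frame: the origin (TCP) lies at the very end of the fingers, on their centre line; the grasp point (between the pads) lies 19 mm behind it (manip.hold_point_z is the distance from the TCP to the grasp point, in m); z points along the fingers, x is the direction in which the jaws open and shut, and the axes are right-handed (so a half turn about z gives the same grasp; the last joint's range is limited). The gripper opens to 85 mm and grips with 20 to 120 N. Pads are 22 mm wide; open, the fingers measure 114 mm over their backs; the gripper's body (76 mm by 85 mm) begins 54 mm behind the grasp point. The pads swing forward as they close: fully open they stand 13 mm farther back than shut.
Start: joints at [-1.416, 0.276, 1.505, -0, 1.361, -0.121], TCP at [0.157, -0.553, 0.231] pointing down, gripper open.
Joint ranges: [-2.89, 2.89], [-0.75, 2.08], [0.22, 2.7], [-1.18, 4.32], [0.11, 2.71], [-2.7, 2.7]. Speed limits (rad/s): [2.57, 2.57, 3.14, 3.14, 3.14, 3.14].

## Interface

Orientations are given as a unit quaternion [w, x, y, z].
In Python, from rig import manip gives the robot as it stands.
- The arm moves only by the tool apply_moves, never from a script. Its argument "commands" is one flat list of numbers, 6 for each row, row after row: the shift along the tool's x, y, z normalised to -1 to 1, where 1 is 0.03 m, then the turn, a rotation vector about the tool's x, y, z normalised to -1 to 1, where 1 is 0.15 rad. A call has 1 to 20 rows; each row shifts and turns the commanded pose from where the row before left it, along the tool's axes as they then stand; what a row does not reach is not made up. A row lasts 1/10 s, in which the tool goes at most 50 mm and 8.59 degrees, less where a joint would pass 70% of its speed; a pose out of reach is approached as far as the arm can. A call with a number of a shift or a turn outside -1 to 1 is refused whole. A call with a gripper value outside its range is refused whole. "jaw" is the opening, from -1 (shut) to 1 (fully open), set as the call begins (left out, the last holds). The fingers move at their own pace and stop on an object; "newtons" is the grip in N (left out, the last holds). Time passes only in rows, so rows that do not move let the fingers close. It gives the time, the measured TCP pose, the force and the opening at its end, in the units of the state.
- manip.get_state(): the state, without advancing time (a new reading comes with each control period).
- manip.get_image(name): name is "scene" or "top" or "wrist"; returns a dict with "frame" (480x640x3 uint8, red, green, blue), "fx", "fy", "cx", "cy" (pixels), "k1" (the pictures are not rectified: a ray, as slopes to the right and down, at radius r is drawn at 1 + k1 r^2 times it, then the intrinsics apply), "extrinsics" (4x4, takes a point from camera to world coordinates); the wrist camera has in their place "mount" (4x4, takes a point from camera to tool coordinates, whose origin is the TCP and whose axes are the tool frame's). Camera axes: x right, y up, looking along -z (the intrinsics and any distortion apply to the point x, -y, -z); pixel columns grow to the right and rows downward; lengths in m; the calibration is good to about 2 mm. A picture is of the moment at which its call begins: read the wrist's pose just before it. There is no depth.
- manip.sign_off(): hands the job in, once; it reports no verdict.
The state is a dict: "clock": time; "qpos": joint angles; "qd": joint speeds; "effort": joint torques, N m; "position": TCP position; "ee_rot": TCP orientation; "contact_force": force on the tool from outside, world axes, zero at the start; "moment": the same for the moment, N m; "width": finger opening in m.
Only numpy, scipy, OpenCV 4.12 (cv2) and the standard library are available. Lean on these libraries where they do the work, as an engineer would, in place of code of your own. Each camera call takes 0.05 s, during which the arm holds its last target. There are 200 camera calls.

## Task

Clear the packing table: with the fingers, sweep the three small tape rolls (blue, orange and green) along the table top through the open front of the blue three-sided tray, until every roll lies flat and wholly inside it. Only push them: do not lift or carry any roll. Leave the notebooks, eraser, highlighter, mouse, stapler and glue stick where they are.

Things in the scene. Friction and masses are not known exactly. Their poses are not given: they have to be found in the camera images.
- tray: Blue three-sided tray fixed to the table: side and back walls 25 mm high, 6 mm thick; open front, no bottom plate (a flush grey liner marks its floor). Inside 200 mm wide (y), 136 mm deep (x). Origin at table height; x axis points from the open front to the back: front edge at x = -71 mm, inner face of the back wall at x = +65 mm, inner faces of the side walls at y = +-100 mm
- roll_blue_center (a point): Small roll of blue adhesive tape lying flat on the table, a ring 48 mm in outer diameter and 19 mm high with a 26 mm hole and cardboard core, about 35 g, slides freely on the table; the point is the centre of the ring, 9.5 mm above its underside
- roll_orange_center (a point): Small roll of orange adhesive tape lying flat on the table, a ring 48 mm in outer diameter and 19 mm high with a 26 mm hole and cardboard core, about 35 g, slides freely on the table; the point is the centre of the ring, 9.5 mm above its underside
- roll_green_center (a point): Small roll of green adhesive tape lying flat on the table, a ring 48 mm in outer diameter and 19 mm high with a 26 mm hole and cardboard core, about 35 g, slides freely on the table; the point is the centre of the ring, 9.5 mm above its underside
- notebooks: Stack of three spiral notebooks with pens, 150 x 210 mm (x, y) and 49 mm high, about 1 kg, not fixed; the bindings and pens face -x and reach 88 mm from the origin, which is at the centre of the underside. To be left alone
- eraser: White eraser with a green sleeve, 55 x 22 x 13 mm (x, y, z), loose; origin at the centre of its underside. To be left alone
- highlighter: Yellow highlighter with a black cap, lying flat, 115 mm long (x from -55 to +60 mm), 22 mm wide, 15 mm high, loose; origin on its underside. To be left alone
- mouse: White computer mouse, 104 x 58 x 32 mm (x, y, z), loose; origin at the centre of its underside. To be left alone
- stapler: Red, steel and black stapler, 135 x 36 x 53 mm (x, y, z), loose; origin at the centre of its underside. To be left alone
- gluestick: White glue stick with a red cap standing upright, 31 mm in diameter, 93 mm high, loose and easily knocked over; origin at the centre of its underside. To be left alone

How it is judged:
At the end, for the whole second after the job is handed in: Each of the three rolls lies flat on the table between the tray's walls, wholly behind its front edge (to within 3 mm); the bystanders stand within 20 mm of where they were (x of roll_blue_center in the frame of tray between -0.05 and 0.065 m and y of roll_blue_center in the frame of tray between -0.1 and 0.1 m and height (world z) of each of roll_blue_center, roll_orange_center, roll_green_center below 0.014 m and angle between each of roll_blue_center, roll_orange_center, roll_green_center's own z axis and vertical below 0.2 rad and distance of each of roll_blue_center, roll_orange_center, roll_green_center from where it was at the start of the episode above 0.03 m and x of roll_orange_center in the frame of tray between -0.05 and 0.065 m and y of roll_orange_center in the frame of tray between -0.1 and 0.1 m and x of roll_green_center in the frame of tray between -0.05 and 0.065 m and y of roll_green_center in the frame of tray between -0.1 and 0.1 m); the robot touches nothing.
It fails at once if a roll is lifted: its centre rises above 25 mm (height (world z) of any of roll_blue_center, roll_orange_center, roll_green_center above 0.025 m).
It fails at once if the notebooks, eraser, highlighter, mouse, stapler or glue stick are moved by more than 20 mm (distance of any of notebooks, eraser, highlighter, mouse, stapler, gluestick from where it was at the start of the episode above 0.02 m).
It fails at once if one of them is tipped (angle between any of notebooks, eraser, highlighter, mouse, stapler, gluestick's own z axis and vertical above 0.3 rad).
It also fails if it takes over 72 s, if anything falls off the work surface, if the arm or the gripper's body presses on something with over 40 N, if the wrist force passes 120 N, or if a joint passes its speed limit or range.

## Working session

There is one attempt and no reset: what is moved stays moved. The work goes in short steps, Python scripts to look and compute and a tool call to move; the robot and the scene stay as the last step left them, time stands still between calls to the robot, and variables do not carry over. Pictures are saved under pics/ and viewed, about 8 in all and at most 12, crops included, and the job is handed in when it is done.

Besides the shell and the picture viewer there is one more tool, called after ">>>" in YAML: its name, and indented under it one key for each argument. apply_moves: Moves the arm, as the interface text tells. Scaled input: -1 to 1 covers 0.03 m each way for a shift and 0.15 rad each way for a turn. Its arguments: {"type":"object","properties":{"commands":{"type":"array"},"jaw":{"type":"number"},"newtons":{"type":"number"}},"required":["commands"]}

```bash
mkdir -p pics; ls
cat > h.py <<'E'
import numpy as np, cv2
from rig import manip
def shot(n,save=None):
    im=manip.get_image(n)
    if save: cv2.imwrite('pics/'+save,cv2.cvtColor(im['frame'],cv2.COLOR_RGB2BGR))
    return im
def ray(im,uv):
    K=np.array([[im['fx'],0,im['cx']],[0,im['fy'],im['cy']],[0,0,1.]])
    p=cv2.undistortPoints(np.float64(uv).reshape(-1,1,2),K,np.array([im['k1'],0,0,0.])).reshape(-1,2)
    E=np.array(im['extrinsics']); d=np.c_[p[:,0],-p[:,1],-np.ones(len(p))]@E[:3,:3].T
    return E[:3,3],d
def cast(im,uv,z):
    o,d=ray(im,uv); return o+d*((z-o[2])/d[:,2])[:,None]
E
python3 - <<'E'
from h import *
a=shot('top','top0.png');b=shot('scene','scene0.png')
print(manip.get_state()); print(a['extrinsics'],a['k1'])
E
```

```text
pics
{'clock': 0.1, 'qpos': array([-1.41596988e+00,  2.76534269e-01,  1.50600861e+00, -3.88209080e-06,
        1.36070719e+00, -1.20990829e-01]), 'qd': array([-8.71962082e-04,  2.27563696e-05, -4.03484438e-03,  1.67308110e-03,
        1.17550420e-04, -7.37946310e-04]), 'effort': array([ 1.93332133e-03, -4.17699730e+01, -2.46403599e+01, -2.26204484e-04,
        5.78101433e-03, -2.52663277e-07]), 'position': array([ 0.15651666, -0.5527955 ,  0.23052395]), 'ee_rot': array([-5.74622576e-04,  7.97600566e-01, -6.03185420e-01, -5.97132604e-04]), 'contact_force': array([ 0.52941536,  0.89879552, -0.42006041]), 'moment': array([ 0.02168401, -0.01830023,  0.01455306]), 'width': 0.0853814957083263}
[[-0.00144034  0.99839186 -0.0566712   0.44204789]
 [-0.99991631 -0.00216653 -0.01275471 -0.00945116]
 [-0.01285698  0.05664808  0.99831142  1.14936692]
 [ 0.          0.          0.          1.        ]] -0.0274488394078142
```

View pics/top0.png

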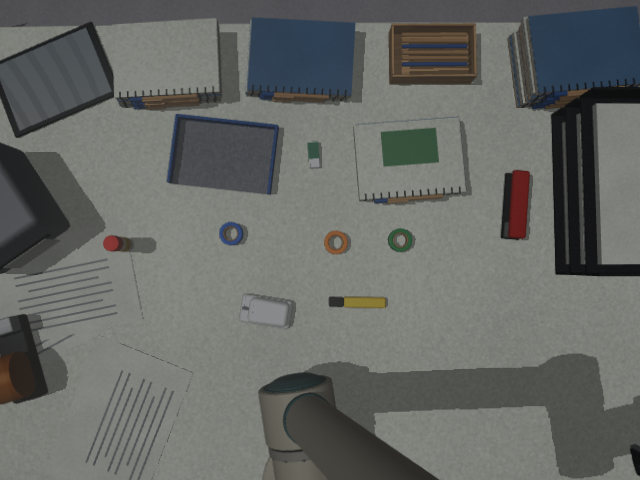

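View pics/scene0.png

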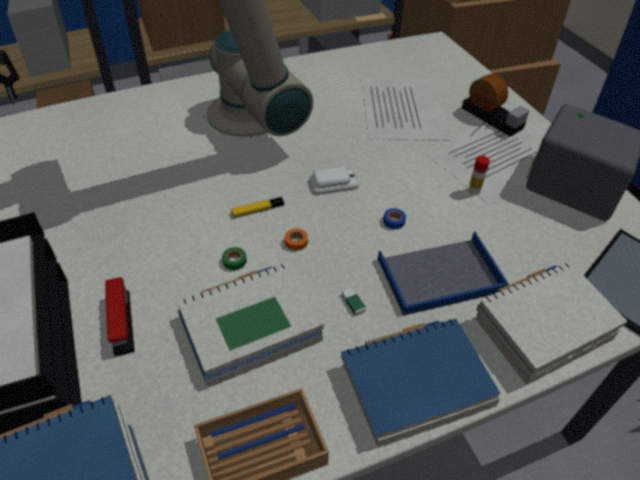

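The top view shows the tray with its front corners near (168,183) and (272,193), open toward the robot. The rolls are blue at (231,233), orange at (336,242) and green at (400,240). The eraser is at (314,155), notebooks at (410,160), mouse at (267,310), highlighter at (357,302). The scene view agrees.

```bash
cat >> h.py <<'E'
def rolls(im,prev=None):
    hsv=cv2.cvtColor(im['frame'],cv2.COLOR_RGB2HSV); out={}
    for n,lo,hi,c in [('blue',(105,100,50),(125,255,255),(231,233)),('orange',(5,140,90),(18,255,255),(336,242)),('green',(50,90,40),(80,255,255),(400,240))]:
        m=cv2.inRange(hsv,lo,hi); cs,_=cv2.findContours(m,cv2.RETR_EXTERNAL,cv2.CHAIN_APPROX_NONE)
        r=[]
        for k in cs:
            (x,y),q=cv2.minEnclosingCircle(k)
            if 8<q<17 and cv2.contourArea(cv2.convexHull(k))>.75*3.14*q*q: r.append(np.r_[cast(im,[[x,y]],.017)[0,:2],x,y,q].round(3))
        out[n]=r
    return out
E
python3 - <<'E'
from h import *
a=shot('top')
for k,v in rolls(a).items(): print(k,v)
for n,uv,z in [('tray rims outer FL,BL,BR,FR',[(168,183),(175,115),(278,122),(272,193)],.025),('eraser',[(308,142),(319,142),(310,168),(320,168)],.013),('notebook',[(354,124),(459,117),(466,192),(361,200)],.049),('bindings',[(362,200),(467,194)],.03),('highl',[(329,301),(387,302),(357,297),(357,308)],.008),('mouse',[(241,295),(292,298),(289,328),(239,317)],.015),('glue top',[(112,243)],.093),('stapler',[(503,238),(530,170)],.05)]:
    print(n,cast(a,uv,z)[:,:2].round(3).tolist())
# tray edges
hsv=cv2.cvtColor(a['frame'],cv2.COLOR_RGB2HSV); m=cv2.inRange(hsv,(105,100,50),(125,255,255)); m[:105]=0;m[200:]=0;m[:,:160]=0;m[:,285:]=0
k=cv2.findNonZero(m); q=cv2.minAreaRect(k); bp=cv2.boxPoints(q); print(bp.round(1).tolist(), cast(a,bp,.02)[:,:2].round(3).tolist())
E
```

```text
blue [array([5.02000e-01, 1.69000e-01, 2.30500e+02, 2.33206e+02, 1.13470e+01])]
orange [array([ 4.8400e-01, -4.3000e-02,  3.3550e+02,  2.4200e+02,  1.1236e+01])]
green [array([ 4.88000e-01, -1.73000e-01,  4.00000e+02,  2.39667e+02,
        1.14940e+01])]
tray rims outer FL,BL,BR,FR [[0.604, 0.296], [0.744, 0.284], [0.728, 0.073], [0.583, 0.085]]
eraser [[0.689, 0.012], [0.689, -0.01], [0.635, 0.008], [0.635, -0.012]]
notebook [[0.717, -0.08], [0.731, -0.289], [0.581, -0.3], [0.565, -0.093]]
bindings [[0.567, -0.096], [0.579, -0.307]]
highl [[0.365, -0.03], [0.363, -0.147], [0.373, -0.087], [0.351, -0.086]]
mouse [[0.377, 0.148], [0.371, 0.045], [0.311, 0.051], [0.333, 0.152]]
glue top [[0.48, 0.383]]
stapler [[0.49, -0.37], [0.624, -0.427]]
[[166.8000030517578, 180.89999389648438], [175.0, 112.5], [277.29998779296875, 124.80000305175781], [269.1000061035156, 193.10000610351562]] [[0.609, 0.3], [0.75, 0.285], [0.724, 0.075], [0.583, 0.091]]
```

```bash
cat >> h.py <<'E'
from scipy.spatial.transform import Rotation as R
def plan(p,yaw=None,state=None):
    s=state or manip.get_state(); q=s['ee_rot']; r=R.from_quat(np.r_[q[1:],q[0]]); P=s['position']
    x=r.as_matrix()[:,0]; y0=np.arctan2(x[1],x[0]); yaw=y0 if yaw is None else yaw
    T=R.from_euler('z',yaw)*R.from_euler('x',np.pi)
    print('pos',P.round(4),'yaw',round(y0,3),'w',round(s['width'],4),'t',s['clock'],'F',s['contact_force'].round(1))
    print('turn units',((r.inv()*T).as_rotvec()/.15).round(2),'| shift units old axes',(r.inv().apply(p-P)/.03).round(2),'new axes',(T.inv().apply(p-P)/.03).round(2))
E
python3 - <<'E'
from h import *
plan([.456,.150,.12],-1.179)
E
```

```text
pos [ 0.1565 -0.5529  0.2306] yaw -1.295 w 0.0853 t 0.15 F [-0.4  0.  -0.3]
turn units [-0.    0.01 -0.77] | shift units old axes [-19.82 -15.99   3.72] new axes [-17.84 -18.17   3.69]
```

>>> apply_moves:
  commands: [0,0,0,0,0,-0.77,-0.4,-0.4,0,0,0,0,-0.9,-0.9,0,0,0,0,-0.9,-0.9,0,0,0,0,-0.9,-0.9,0,0,0,0,-0.9,-0.9,0,0,0,0,-0.9,-0.9,0,0,0,0,-0.9,-0.9,0,0,0,0,-0.9,-0.9,0,0,0,0,-0.9,-0.9,0,0,0,0,-0.9,-0.9,0,0,0,0,-0.9,-0.9,0,0,0,0,-0.9,-0.9,0,0,0,0,-0.9,-0.9,0,0,0,0,-0.9,-0.9,0,0,0,0,-0.9,-0.9,0,0,0,0,-0.9,-0.9,0,0,0,0,-0.9,-0.9,0,0,0,0,-0.9,-0.9,0,0,0,0,-0.9,-0.9,0,0,0,0]
  jaw: -0.34

```text
clock: 2.15
position: [0.4259, 0.0992, 0.2312]
ee_rot: [0.0, 0.831, -0.557, -0.0]
contact_force: [0.3, 0.2, 0.6]
width: 0.0284
```

Run:
```python
from h import *
plan([.456,.150,.1],-1.179)
```

```text
pos [0.4259 0.0992 0.2312] yaw -1.181 w 0.0284 t 2.15 F [0.3 0.2 0.6]
turn units [ 0.    0.   -0.02] | shift units old axes [-1.19 -1.57  4.37] new axes [-1.18 -1.58  4.37]
```

>>> apply_moves:
  commands: [-0.6,-0.8,0,0,0,0,-0.6,-0.8,0,0,0,0,0,0,1,0,0,0,0,0,1,0,0,0,0,0,1,0,0,0,0,0,1,0,0,0,0,0,1,0,0,0,0,0,1,0,0,0,0,0,0,0,0,0]

```text
clock: 3.05
position: [0.453, 0.1483, 0.0482]
ee_rot: [0.003, 0.831, -0.557, -0.003]
contact_force: [-1.9, -0.7, -0.2]
width: 0.0283
```

Run:
```python
from h import *
plan([.456,.150,.006],-1.179)
a=shot('top','top1.png'); shot('scene','scene1.png'); print(rolls(a)['blue'])
```

```text
pos [0.453  0.1483 0.0482] yaw -1.181 w 0.0283 t 3.05 F [-1.9 -0.7 -0.2]
turn units [ 0.06  0.01 -0.02] | shift units old axes [-0.01 -0.13  1.41] new axes [-0.01 -0.11  1.41]
[]
```

View pics/scene1.png

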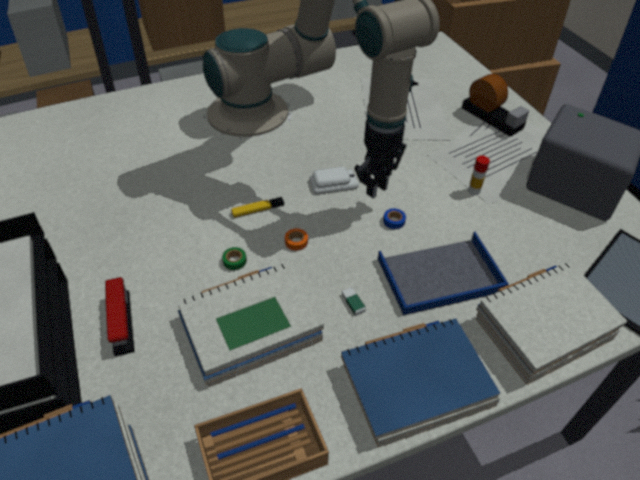

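Fingers stand behind the blue roll (roll at 395,217; fingertips near 375,190), clear of everything. Descending, then pushing.

>>> apply_moves:
  commands: [0,0,0.5,0,0,0,0,0,0.5,0,0,0,0,0,0.3,0,0,0,0,0,0,0,0,0,0,0,0,0,0,0]

```text
clock: 3.65
position: [0.4584, 0.1487, 0.0132]
ee_rot: [-0.001, 0.831, -0.556, 0.001]
contact_force: [-0.2, 0.4, -0.6]
width: 0.0284
```

>>> apply_moves:
  commands: [0,-0.2,0,0,0,0,0,-0.35,0,0,0,0,0,-0.35,0,0,0,0,0,-0.35,0,0,0,0,0,-0.35,0,0,0,0,0,-0.35,0,0,0,0,0,-0.35,0,0,0,0,0,-0.35,0,0,0,0,0,-0.35,0,0,0,0,0,-0.35,0,0,0,0,0,-0.35,0,0,0,0]

```text
clock: 4.75
position: [0.5611, 0.1912, 0.0122]
ee_rot: [0.0, 0.831, -0.556, 0.0]
contact_force: [-0.7, -0.1, 0.7]
width: 0.0282
```

Run:
```python
from h import *
c=np.cos(.392);s=np.sin(.392)
plan(np.array([.691-.03*c,.247-.03*s,.006]),-1.179)
a=shot('top','top2.png'); shot('scene','scene2.png')
```

```text
pos [0.5611 0.1912 0.0122] yaw -1.18 w 0.0282 t 4.75 F [-0.7 -0.1  0.7]
turn units [-0. -0. -0.] | shift units old axes [-0.07 -3.71  0.21] new axes [-0.06 -3.71  0.21]
```

View pics/scene2.png

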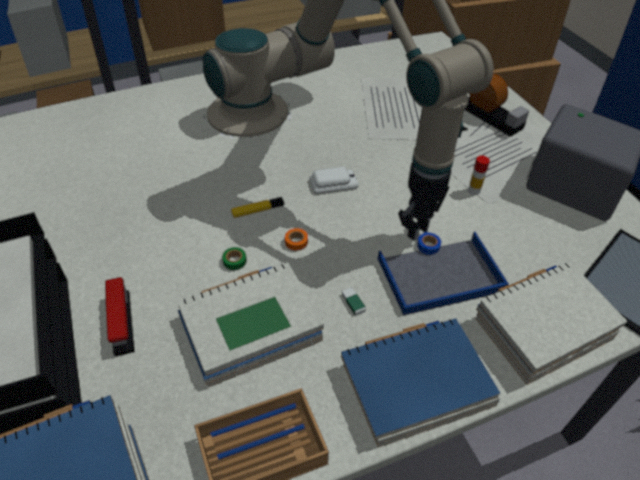

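The blue roll (428,243) sits in the fingers at the tray's front edge, so it is tracking well. Finishing this push, then backing off and lifting.

>>> apply_moves:
  commands: [0,-0.35,0.1,0,0,0,0,-0.35,0,0,0,0,0,-0.35,0,0,0,0,0,-0.35,0,0,0,0,0,-0.35,0,0,0,0,0,-0.35,0,0,0,0,0,-0.35,0,0,0,0,0,-0.35,0,0,0,0,0,-0.35,0,0,0,0,0,-0.3,0,0,0,0,0,-0.1,0,0,0,0,0,0.3,0,0,0,0,0,0.8,0,0,0,0,0,0.5,-0.7,0,0,0,0,0,-1,0,0,0,0,0,-1,0,0,0,0,0,-1,0,0,0,0,0,0,0,0,0]

```text
clock: 6.65
position: [0.6161, 0.2135, 0.1253]
ee_rot: [-0.003, 0.831, -0.556, 0.003]
contact_force: [1.1, 0.4, 0.3]
width: 0.0285
```

Run:
```python
from h import *
plan([.487,-.1,.13],0)
```

```text
pos [0.6161 0.2135 0.1253] yaw -1.179 w 0.0285 t 6.65 F [1.1 0.4 0.3]
turn units [-0.04 -0.04 -7.86] | shift units old axes [ 8.02  7.96 -0.21] new axes [-4.3  10.45 -0.16]
```

>>> apply_moves:
  commands: [0.4,0.4,0,0,0,0,0.8,0.8,0,0,0,0,0.8,0.8,0,0,0,0,0.8,0.8,0,0,0,0,0.8,0.8,0,0,0,0,0.8,0.8,0,0,0,0,0.8,0.8,0,0,0,0,0.8,0.8,0,0,0,0,0.8,0.8,0,0,0,0,0.8,0.8,0,0,0,0,0,0,0,0,0,-0.98,0,0,0,0,0,-0.98,0,0,0,0,0,-0.98,0,0,0,0,0,-0.98,0,0,0,0,0,-0.98,0,0,0,0,0,-0.98,0,0,0,0,0,-0.98,0,0,0,0,0,-0.98,0,0,0,0,0,0,0,0,0,0,0,0]

```text
clock: 8.65
position: [0.4887, -0.0845, 0.1193]
ee_rot: [-0.0, 1.0, -0.003, -0.001]
contact_force: [0.4, 0.8, 0.2]
width: 0.0277
```

Run:
```python
from h import *
plan([.484,-.097,.03],0)
a=shot('top','top3.png');shot('scene','scene3.png')
for k,v in rolls(a).items(): print(k,v)
```

```text
pos [ 0.4887 -0.0845  0.1193] yaw -0.007 w 0.0277 t 8.65 F [0.4 0.8 0.2]
turn units [-0.    0.02 -0.05] | shift units old axes [-0.15  0.42  2.98] new axes [-0.16  0.42  2.98]
blue [array([  0.686,   0.242, 195.717, 143.5  ,  11.813])]
orange []
green []
```

View pics/top3.png

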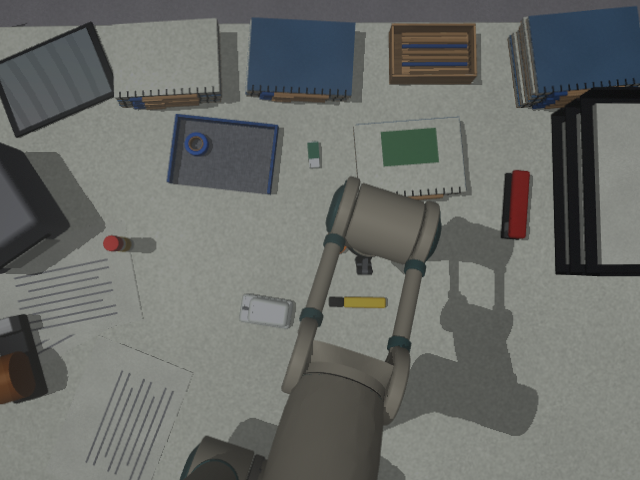

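Blue sits well inside the tray at (196,143); nothing else has moved. Now the orange roll: descend on its right and push it toward +y.

>>> apply_moves:
  commands: [-0.15,0.4,0,0,0,0,0,0,0.8,0,0,0,0,0,0.8,0,0,0,0,0,0.8,0,0,0,0,0,0.8,0,0,0,0,0,0.5,0,0,0,0,0,0,0,0,0,0,0,0,0,0,0]

```text
clock: 9.55
position: [0.486, -0.0971, 0.0094]
ee_rot: [0.0, 1.0, -0.002, -0.0]
contact_force: [0.6, -0.2, 0.4]
width: 0.0281
```

Run:
```python
from h import *
plan([.484,.135,.008],0)
shot('scene','scene4.png')
```

```text
pos [ 0.486  -0.0971  0.0094] yaw -0.004 w 0.0281 t 9.55 F [ 0.6 -0.2  0.4]
turn units [ 0.    0.   -0.03] | shift units old axes [-0.1  -7.74  0.05] new axes [-0.07 -7.74  0.05]
```

View pics/scene4.png

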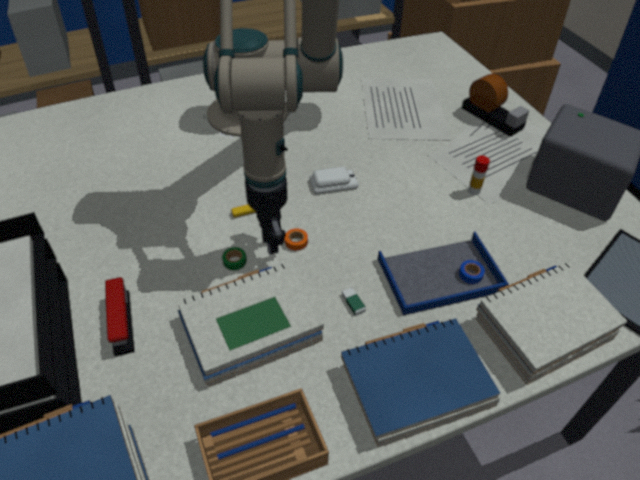

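The fingers (275,240) are down between green (234,258) and orange (296,239), touching neither. Pushing orange.

>>> apply_moves:
  commands: [-0.05,-0.2,0,0,0,0,0,-0.4,0,0,0,0,0,-0.4,0,0,0,0,0,-0.4,0,0,0,0,0,-0.4,0,0,0,0,0,-0.4,0,0,0,0,0,-0.4,0,0,0,0,0,-0.4,0,0,0,0,0,-0.4,0,0,0,0,0,-0.4,0,0,0,0,0,-0.4,0,0,0,0,0,-0.4,0,0,0,0,0,-0.4,0,0,0,0,0,-0.4,0,0,0,0,0,-0.4,0,0,0,0,0,-0.4,0,0,0,0,0,-0.4,0,0,0,0,0,-0.4,0,0,0,0,0,-0.4,0,0,0,0,0,-0.3,0,0,0,0]

```text
clock: 11.6
position: [0.4853, 0.1356, 0.0092]
ee_rot: [-0.0, 1.0, -0.002, 0.0]
contact_force: [-0.6, -0.5, -0.2]
width: 0.028
```

>>> apply_moves:
  commands: [0,-0.1,0,0,0,0,0,0.3,0,0,0,0,0,0.8,0,0,0,0,0,0.4,-0.7,0,0,0,0,0,-1,0,0,0,0,0,-1,0,0,0,0,0,-0.5,0,0,0,0,0,0,0,0,0]

```text
clock: 12.4
position: [0.4868, 0.0916, 0.1074]
ee_rot: [0.0, 1.0, -0.002, 0.003]
contact_force: [0.7, -0.1, -0.2]
width: 0.0279
```

Run:
```python
from h import *
a=shot('top','top5.png');shot('scene','scene5.png')
for k,v in rolls(a).items(): print(k,v)
plan([.435,.158,.1],.135-np.pi/2)
```

```text
blue [array([  0.687,   0.241, 196.189, 143.352,  11.768])]
orange []
green [array([ 4.88000e-01, -1.74000e-01,  4.00333e+02,  2.39667e+02,
        1.09190e+01])]
pos [0.4847 0.0918 0.1049] yaw -0.004 w 0.0283 t 12.5 F [ 0.6 -0.3 -0.7]
turn units [0.   0.   9.54] | shift units old axes [-1.67 -2.2   0.16] new axes [-2.41  1.35  0.16]
```

View pics/scene5.png

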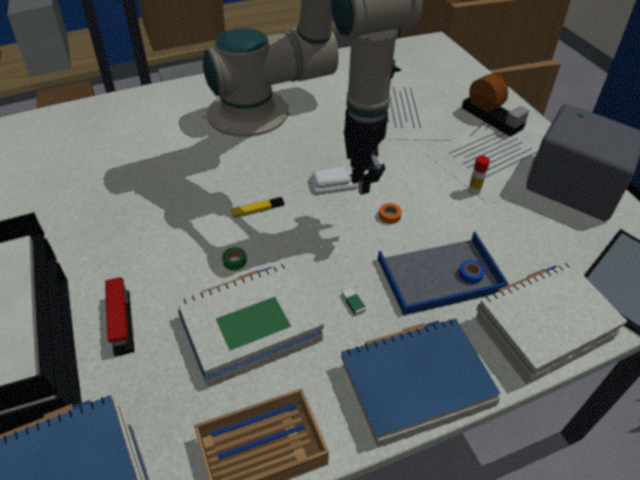

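Orange moved as planned to scene pixel (390,213). I'll get its position from the scene image.

Run:
```python
from h import *
b=shot('scene')
for k,v in rolls(b).items(): print(k,v)
```

```text
blue [array([6.96000e-01, 2.41000e-01, 4.71689e+02, 2.71246e+02, 1.35000e+01])]
orange []
green [array([ 4.9900e-01, -1.7200e-01,  2.3400e+02,  2.5800e+02,  1.1705e+01])]
```

Run:
```python
from h import *
b=shot('scene')
hsv=cv2.cvtColor(b['frame'],cv2.COLOR_RGB2HSV)
m=cv2.inRange(hsv,(3,120,70),(20,255,255)); m[:195]=0;m[232:]=0;m[:,:370]=0;m[:,412:]=0
x,y,w,h=cv2.boundingRect(m);print(x,y,w,h,cast(b,[[x+w/2-.5,y+h/2-.5]],.0095))
c=np.array([.485,.168]);t=np.array([.672,.193]);d=t-c;L=np.hypot(*d);d/=L;an=np.arctan2(d[1],d[0]);print(an,L)
plan(np.r_[c-.052*d,.1],an-np.pi/2)
```

```text
379 203 22 20 [[0.48752635 0.1710734  0.0095    ]]
0.13290179497937285 0.1886637220029331
pos [0.484  0.0921 0.104 ] yaw -0.004 w 0.0282 t 12.6 F [-0.2 -0.   0.6]
turn units [0.01 0.01 9.56] | shift units old axes [-1.69 -2.29  0.14] new axes [-2.5   1.36  0.13]
```

>>> apply_moves:
  commands: [-0.55,-0.8,0,0,0,0,-0.6,-0.8,0,0,0,0,-0.55,-0.7,0,0,0,0,0,0,0,0,0,0.96,0,0,0,0,0,0.96,0,0,0,0,0,0.96,0,0,0,0,0,0.96,0,0,0,0,0,0.95,0,0,0,0,0,0.95,0,0,0,0,0,0.95,0,0,0,0,0,0.95,0,0,0,0,0,0.95,0,0,0,0,0,0.95,0,0,0,0,0,0]

```text
clock: 14.0
position: [0.4335, 0.1615, 0.104]
ee_rot: [0.001, 0.754, -0.657, -0.001]
contact_force: [-0.3, -0.9, 1.0]
width: 0.0285
```

Run:
```python
from h import *
plan([.434,.163,.009],.133-np.pi/2)
```

```text
pos [0.4335 0.1615 0.104 ] yaw -1.434 w 0.0285 t 14.0 F [-0.3 -0.9  1. ]
turn units [ 0.02 -0.    0.02] | shift units old axes [-0.05 -0.03  3.17] new axes [-0.05 -0.02  3.17]
```

>>> apply_moves:
  commands: [-0.05,0,0.8,0,0,0,0,0,0.8,0,0,0,0,0,0.8,0,0,0,0,0,0.75,0,0,0,0,0,0,0,0,0,0,0,0,0,0,0]

```text
clock: 14.6
position: [0.4337, 0.163, 0.0103]
ee_rot: [0.001, 0.754, -0.657, -0.001]
contact_force: [1.2, 0.4, 0.8]
width: 0.0281
```

>>> apply_moves:
  commands: [0,-0.2,0,0,0,0,0,-0.38,0,0,0,0,0,-0.38,0,0,0,0,0,-0.38,0,0,0,0,0,-0.38,0,0,0,0,0,-0.38,0,0,0,0,0,-0.38,0,0,0,0,0,-0.38,0,0,0,0,0,-0.38,0,0,0,0,0,-0.38,0,0,0,0,0,-0.38,0,0,0,0,0,-0.38,0,0,0,0,0,-0.38,0,0,0,0,0,-0.38,0,0,0,0,0,-0.38,0,0,0,0,0,-0.38,0,0,0,0,0,-0.38,0,0,0,0,0,-0.38,0,0,0,0,0,-0.3,0,0,0,0,0,-0.1,0,0,0,0]

```text
clock: 16.6
position: [0.6455, 0.1921, 0.0107]
ee_rot: [-0.0, 0.754, -0.657, 0.0]
contact_force: [-0.4, 0.1, 0.9]
width: 0.028
```

>>> apply_moves:
  commands: [0,0.3,0,0,0,0,0,0.8,0,0,0,0,0,0.6,-0.7,0,0,0,0,0,-1,0,0,0,0,0,-1,0,0,0,0,0,-1,0,0,0,0,0,0,0,0,0]

```text
clock: 17.3
position: [0.5951, 0.1855, 0.1265]
ee_rot: [-0.003, 0.754, -0.657, 0.003]
contact_force: [0.3, 0.3, -1.0]
width: 0.0279
```

Run:
```python
from h import *
a=shot('top','top6.png');shot('scene','scene6.png')
for k,v in rolls(a).items(): print(k,v)
plan([.488,-.228,.12],0)
```

```text
blue []
orange []
green [array([ 4.89000e-01, -1.74000e-01,  4.00382e+02,  2.39235e+02,
        1.12650e+01])]
pos [0.5926 0.185  0.1225] yaw -1.434 w 0.0282 t 17.4 F [-0.8  0.  -0.9]
turn units [-0.   -0.   -9.56] | shift units old axes [13.16  5.33  0.08] new axes [-3.49 13.77  0.08]
```

View pics/scene6.png

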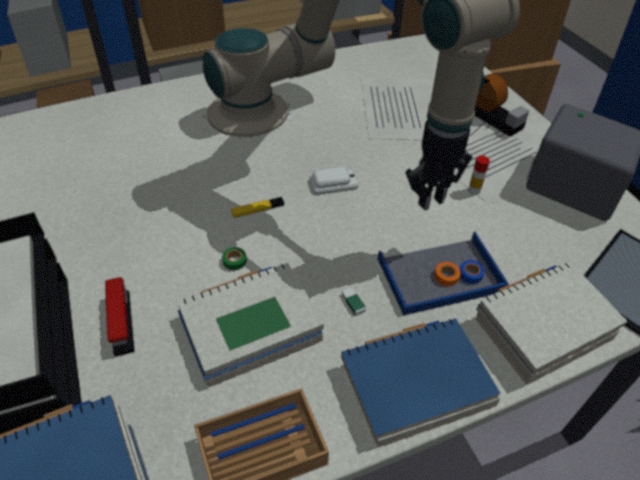

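Orange (447,272) and blue (471,270) are both inside the tray. Now green.

>>> apply_moves:
  commands: [0.5,0.2,0,0,0,0,0.9,0.37,0,0,0,0,0.9,0.37,0,0,0,0,0.9,0.37,0,0,0,0,0.9,0.37,0,0,0,0,0.9,0.37,0,0,0,0,0.9,0.37,0,0,0,0,0.9,0.37,0,0,0,0,0.9,0.37,0,0,0,0,0.9,0.37,0,0,0,0,0.9,0.37,0,0,0,0,0.9,0.37,0,0,0,0,0.9,0.37,0,0,0,0,0.9,0.37,0,0,0,0,0.9,0.37,0,0,0,0]

```text
clock: 18.9
position: [0.4843, -0.2272, 0.1201]
ee_rot: [0.001, 0.754, -0.657, -0.002]
contact_force: [0.4, 0.8, 0.1]
width: 0.0285
```

>>> apply_moves:
  commands: [0,0,0,0,0,-0.95,0,0,0,0,0,-0.95,0,0,0,0,0,-0.95,0,0,0,0,0,-0.95,0,0,0,0,0,-0.95,0,0,0,0,0,-0.95,0,0,0,0,0,-0.95,0,0,0,0,0,-0.95,0,0,0,0,0,-0.98,0,0,0,0,0,-0.98,0,0,0,0,0,0]

```text
clock: 20.0
position: [0.4849, -0.226, 0.1202]
ee_rot: [-0.001, 1.0, -0.001, -0.002]
contact_force: [0.0, 0.6, 0.3]
width: 0.0283
```

Run:
```python
from h import *
plan([.488,-.226,.009],0)
```

```text
pos [ 0.4849 -0.226   0.1202] yaw -0.001 w 0.0283 t 20.0 F [0.  0.6 0.3]
turn units [-0.01  0.02 -0.01] | shift units old axes [0.12 0.   3.71] new axes [ 0.1  -0.    3.71]
```

>>> apply_moves:
  commands: [0.1,0,0.9,0,0,0,0,0,0.9,0,0,0,0,0,0.9,0,0,0,0,0,0.7,0,0,0,0,0,0.3,0,0,0,0,0,0,0,0,0,0,0,0,0,0,0]

```text
clock: 20.7
position: [0.4901, -0.2266, 0.0111]
ee_rot: [0.0, 1.0, -0.001, 0.0]
contact_force: [-0.8, -0.3, 0.0]
width: 0.0282
```

>>> apply_moves:
  commands: [0,-0.2,0,0,0,0,0,-0.4,0,0,0,0,0,-0.4,0,0,0,0,0,-0.4,0,0,0,0,0,-0.4,0,0,0,0,0,-0.4,0,0,0,0,0,-0.4,0,0,0,0,0,-0.4,0,0,0,0,0,-0.4,0,0,0,0,0,-0.4,0,0,0,0,0,-0.4,0,0,0,0,0,-0.4,0,0,0,0,0,-0.4,0,0,0,0,0,-0.4,0,0,0,0,0,-0.4,0,0,0,0,0,-0.4,0,0,0,0,0,-0.4,0,0,0,0,0,-0.4,0,0,0,0,0,-0.4,0,0,0,0,0,-0.4,0,0,0,0]

```text
clock: 22.7
position: [0.4901, 0.0087, 0.0108]
ee_rot: [0.0, 1.0, -0.0, -0.0]
contact_force: [0.8, -1.9, 1.2]
width: 0.0282
```

Run:
```python
from h import *
plan([.488,.105,.009],0)
b=shot('scene','scene7.png'); print(rolls(b)['green'])
```

```text
pos [0.4901 0.0087 0.0108] yaw -0.0 w 0.0282 t 22.7 F [ 0.8 -1.9  1.2]
turn units [ 0.  0. -0.] | shift units old axes [-0.07 -3.21  0.06] new axes [-0.07 -3.21  0.06]
[]
```

>>> apply_moves:
  commands: [0,-0.4,0,0,0,0,0,-0.4,0,0,0,0,0,-0.4,0,0,0,0,0,-0.4,0,0,0,0,0,-0.4,0,0,0,0,0,-0.4,0,0,0,0,0,-0.4,0,0,0,0,0,-0.3,0,0,0,0,0,-0.1,0,0,0,0,0,0.3,0,0,0,0,0,0.8,0,0,0,0,0,0.4,-0.7,0,0,0,0,0,-1,0,0,0,0,0,-1,0,0,0,0,0,-0.5,0,0,0,0,0,0,0,0,0]

```text
clock: 24.35
position: [0.4919, 0.0576, 0.109]
ee_rot: [0.0, 1.0, -0.001, 0.003]
contact_force: [-0.2, -0.3, -0.9]
width: 0.0281
```

Run:
```python
from h import *
b=shot('scene','scene8.png');shot('top','top8.png')
hsv=cv2.cvtColor(b['frame'],cv2.COLOR_RGB2HSV)
m=cv2.inRange(hsv,(45,70,30),(85,255,255)); m[:195]=0;m[245:]=0;m[:,:300]=0;m[:,412:]=0
x,y,w,h=cv2.boundingRect(m);print(x,y,w,h,cast(b,[[x+w/2-.5,y+h/2-.5]],.0095))
plan([.438,.135,.11],-np.pi/2)
```

```text
365 209 23 20 [[0.49347714 0.13614863 0.0095    ]]
pos [0.4898 0.058  0.1065] yaw -0.001 w 0.0282 t 24.45 F [ 0.   0.5 -0.2]
turn units [ 0.   -0.   10.46] | shift units old axes [-1.73 -2.56 -0.12] new axes [-2.57  1.73 -0.12]
```

View pics/scene8.png

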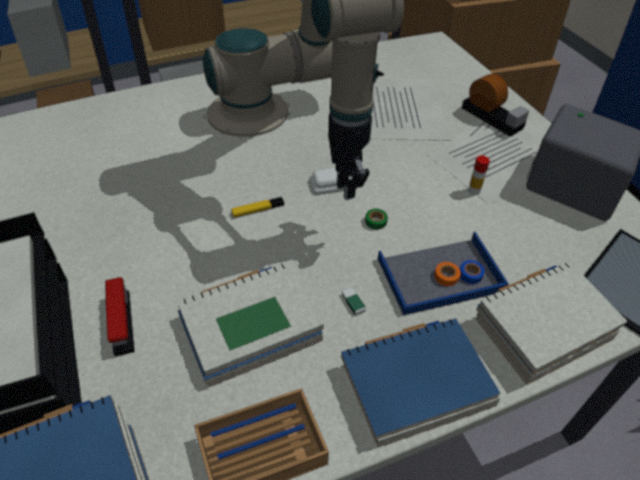

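Green is at scene pixel (376,218), about (0.491, 0.135), lined up with the tray's right half. Repositioning behind it.

>>> apply_moves:
  commands: [-0.5,-0.8,0,0,0,0,-0.6,-0.9,0,0,0,0,-0.6,-0.86,0,0,0,0,0,0,0,0,0,0.95,0,0,0,0,0,0.95,0,0,0,0,0,0.95,0,0,0,0,0,0.95,0,0,0,0,0,0.95,0,0,0,0,0,0.95,0,0,0,0,0,0.95,0,0,0,0,0,0.95,0,0,0,0,0,0.95,0,0,0,0,0,0.95,0,0,0,0,0,0.96,0,0,0,0,0,0]

```text
clock: 25.95
position: [0.438, 0.1351, 0.1052]
ee_rot: [0.001, 0.708, -0.707, -0.001]
contact_force: [-0.1, 0.2, -0.6]
width: 0.0278
```

Run:
```python
from h import *
plan([.438,.135,.009],-np.pi/2)
```

```text
pos [0.438  0.1351 0.1052] yaw -1.569 w 0.0278 t 25.95 F [-0.1  0.2 -0.6]
turn units [ 0.02 -0.    0.01] | shift units old axes [ 0.   -0.01  3.21] new axes [0.   0.   3.21]
```

>>> apply_moves:
  commands: [0,0,0.8,0,0,0,0,0,0.8,0,0,0,0,0,0.8,0,0,0,0,0,0.75,0,0,0,0,0,0,0,0,0,0,0,0,0,0,0]

```text
clock: 26.55
position: [0.4386, 0.1354, 0.0118]
ee_rot: [0.001, 0.708, -0.706, -0.001]
contact_force: [0.6, 0.1, 0.1]
width: 0.0279
```

>>> apply_moves:
  commands: [0,-0.2,0,0,0,0,0,-0.36,0,0,0,0,0,-0.36,0,0,0,0,0,-0.36,0,0,0,0,0,-0.36,0,0,0,0,0,-0.36,0,0,0,0,0,-0.36,0,0,0,0,0,-0.36,0,0,0,0,0,-0.36,0,0,0,0,0,-0.36,0,0,0,0,0,-0.36,0,0,0,0,0,-0.36,0,0,0,0,0,-0.36,0,0,0,0,0,-0.36,0,0,0,0,0,-0.36,0,0,0,0,0,-0.36,0,0,0,0,0,-0.36,0,0,0,0,0,-0.36,0,0,0,0,0,-0.2,0,0,0,0,0,-0.1,0,0,0,0]

```text
clock: 28.55
position: [0.6386, 0.1358, 0.0122]
ee_rot: [-0.0, 0.708, -0.707, 0.0]
contact_force: [-1.0, -0.1, 1.1]
width: 0.0284
```

>>> apply_moves:
  commands: [0,0.3,0,0,0,0,0,0.8,0,0,0,0,0,0.6,-0.7,0,0,0,0,0,-1,0,0,0,0,0,-1,0,0,0,0,0,-1,0,0,0,0,0.8,-1,0,0,0,0,0.9,0,0,0,0,0,0.9,0,0,0,0,0,0.9,0,0,0,0,0,0.9,0,0,0,0,0,0.9,0,0,0,0,0,0.5,0,0,0,0,0,0,0,0,0,0]

```text
clock: 29.95
position: [0.41, 0.1354, 0.1532]
ee_rot: [0.001, 0.708, -0.706, -0.0]
contact_force: [0.4, -0.2, 0.0]
width: 0.0283
```

Run:
```python
from h import *
a=shot('top','top9.png');b=shot('scene','scene9.png')
o=np.array([.665,.184]);y=-.09;Rm=np.array([[np.cos(y),np.sin(y)],[-np.sin(y),np.cos(y)]])
for im,t in((a,'top'),(b,'scene')):
  for k,v in rolls(im).items():
    for r in v: print(t,k,r,'tray',(Rm@(r[:2]-o)).round(3))
# change vs first picture
d=np.abs(cv2.imread('pics/scene0.png').astype(int)-cv2.imread('pics/scene9.png')).max(2)
for n,(u,v) in dict(eraser=(353,300),hl=(258,208),stapler=(118,315),glue=(479,175),notebook=(250,325),mouse=(335,180)).items(): print(n,d[v-15:v+15,u-15:u+15].mean().round(1))
```

```text
top blue [  0.687   0.242 195.939 143.307  11.545] tray [0.017 0.06 ]
top orange [6.73000e-01 1.95000e-01 2.18777e+02 1.49679e+02 1.13870e+01] tray [0.007 0.012]
top green [6.68000e-01 1.34000e-01 2.48142e+02 1.52094e+02 1.13490e+01] tray [ 0.007 -0.05 ]
scene blue [6.95000e-01 2.41000e-01 4.71688e+02 2.71000e+02 1.33500e+01] tray [0.025 0.059]
scene green [6.77000e-01 1.34000e-01 4.18562e+02 2.80250e+02 1.31440e+01] tray [ 0.016 -0.049]
eraser 4.6
hl 33.4
stapler 7.3
glue 5.3
notebook 4.7
mouse 4.6
```

View pics/scene9.png

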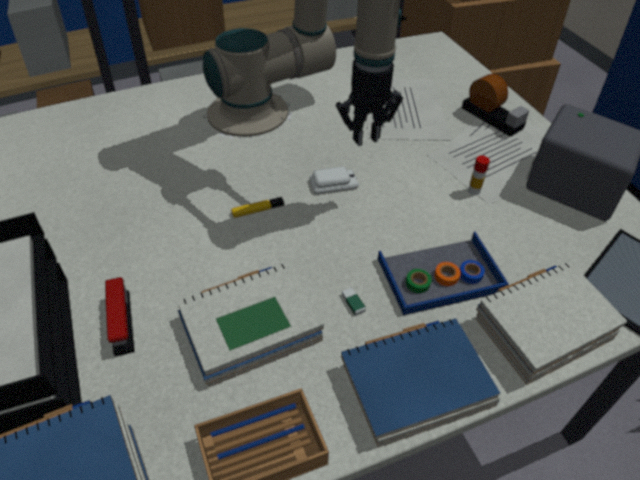

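View pics/top9.png

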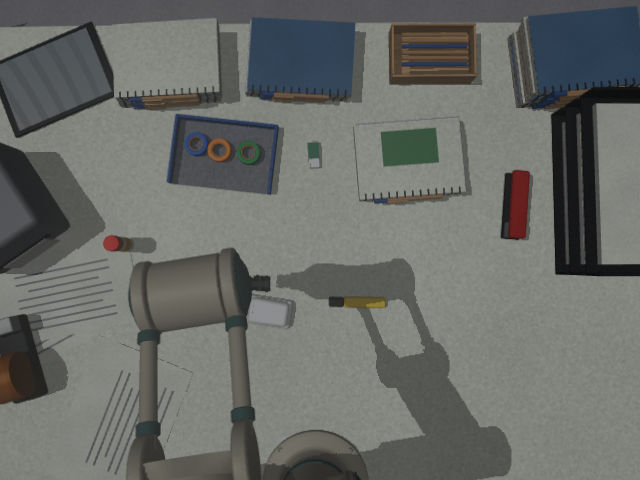

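All three rolls lie flat inside the tray, at top-view pixels (196,143), (219,150) and (248,152). The bystanders are where they started; the difference at the highlighter is the arm's shadow. The arm is clear, so I'm handing in.

```bash
python3 -c "
from rig import manip
print(manip.sign_off())"
```

```text
the job is handed in; nothing more can be done
None
```

All three rolls are inside the tray and the job is handed in. I swept them there one at a time, with the fingers held about 28 mm apart: blue straight in, orange and green first sideways and then in. Nothing was gripped or lifted. It took about 30 s of the 72 s.

**Rolls:** the last top view puts them, in the tray frame, at (0.017, 0.060) m for blue, (0.007, 0.012) m for orange and (0.007, -0.050) m for green. All are well within the limits, and they look flat in both views. The scene view gave x about 9 mm larger for blue and green, because it sees the side of the rings too. Its detector did not pick out orange, but orange is clearly inside the tray in the picture.

**Bystanders:** a before/after comparison of the scene images showed almost no change at the eraser, stapler, glue stick, notebooks and mouse. The highlighter check did show a difference (33, against 5–7 for the others). I put that down to the arm's shadow falling on it, since its position in both pictures is unchanged.

**Arm:** it ended clear of everything, with the fingertips 0.15 m above the table. The contact force readings between moves never passed about 3 N.

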